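Uncover the valve ball and turn its viewing dish

TASK

At the dairy depot's checking table, take the dust cover off the viewing dish and hang it by its handle on the two-pronged hook, handle bar lying across both prongs. Then take the dish by its upright grip, lift it straight up to about 10 cm above its pedestal, and only there turn it level through a quarter turn (either way) so that the other side of the steel valve ball can be seen, keeping the loose ball in the middle and the dish over its pedestal. Finish while still holding the dish up there, level and still; do not put it down or let go, and leave the bottles and the jar alone.

Things in the scene. Friction and masses are not known exactly. Their poses are not given: they have to be found in the camera images.
- cover: aluminium dust cover, about 130 g, resting on the dish's rim: an upside-down round cup 108 mm across, 34 mm high, with a handle arch on top. Origin: centre of its open underside, z up. The arch stands in the cover's y-z plane: two uprights 12 mm (x) by 7 mm (y), 92 mm clear between, joined by a level bar. Opening 60 mm high, from the cup's top (z 34 mm) to the bar's underside (z 94 mm).
- cover_bar (a point): middle of the cover's handle bar, 98 mm above the cover's origin. The bar runs along the cover's y: 106 mm long, 12 mm thick along x (the width to pinch), 8 mm high. Same axes as the cover.
- hook_stand: steel stand. Origin on the table below the hanging place. Two level round prongs, 8 mm thick, centre lines at y = +-29 mm, z = 180 mm, run from a crossbar and 16 mm post at x = +85 mm to the stand's -x, roughly towards the robot. Tips turn up from x = -26, ending at x = -38 mm, z = 197 mm, the highest part. 50 mm clear between prongs, 66 over both. Base plate x -40 to 110, y +-60, 12 mm thick.
- hook_rest (a point): hanging place: midway between the prongs, level with their upper side, 184 mm above the table; axes as the hook stand. A hung bar's middle lies 4 mm above it, anywhere from x = -20 to +60 mm. The bar goes on from the -x side, over the upturned tips (13 mm above this point), the prongs passing through the arch's opening, then down.
- dish: steel viewing dish, about 140 g, loose on the pedestal: round plate 118 mm across, flat rim 12 mm above its underside. Inside is a shallow cone sloping 0.12 rad down to the middle: the ball stays central only if the dish is level well within that and moved smoothly (under 1 m/s2). Origin: centre of its underside, z up. An upright grip stands at its -x side, at the start roughly towards the robot.
- dish_grip (a point): place to hold the dish's grip: 82 mm from the dish's centre to its -x side, 30 mm above its underside; axes as the dish. The grip is an upright steel block 36 mm long along the dish's x (64 to 100 mm off centre), 12 mm thick along y (the width to pinch), underside 6 mm and flat top 42 mm above the dish's underside.
- ball: loose steel valve ball, 25 mm across, 64 g, in the middle of the dish, under the cover at the start. Its axes turn as it rolls and its origin is a point of its surface: use ball_center.
- ball_center (a point): centre of the ball.
- pedestal: fixed round grey plastic pedestal, 30 mm high, 72 mm across its flat top and 100 mm at its foot, on which the dish stands. Origin: centre of its underside on the table. At the start the dish is centred on it and has about the same yaw (within 0.04 rad), so its x axis remembers which way the dish first faced.
- bottle_a: bystander: closed white bottle with a blue cap, 46 mm across, 120 mm high, standing; origin at the centre of its underside.
- bottle_b: bystander: a second bottle like bottle_a.
- jar: bystander: low closed glass jar, 52 mm across, 55 mm high, standing; origin at the centre of its underside.
Mind the look-alikes: they are no part of the job. Of the things like the cover, leave any that is purple; of the rest the larger one is meant.

How it is judged (in metres and radians):
On the way, in this order (a step that is already met when the one before it is completed fails the run):
1. the cover hangs by its handle bar across both prongs, let go and at rest (x of cover_bar in the frame of hook_rest between -0.03 and 0.07 m and y of cover_bar in the frame of hook_rest between -0.02 and 0.02 m and z of cover_bar in the frame of hook_rest between -0.002 and 0.01 m and contact force between cover and hook_stand above 0.4 N and contact force between cover and the arm below 0.05 N and contact force between cover and the fingers below 0.05 N and angle between the y axis of cover and the y axis of hook_stand, either way round below 0.4 rad and linear speed of cover below 0.06 m/s), for 0.2 s.
2. the dish is lifted more than 5 cm above its pedestal, still facing as at the start, the ball in its middle (z of dish in the frame of pedestal above 0.08 m and angle between the x axis of dish and the x axis of pedestal, either way round below 0.3 rad and horizontal distance between ball_center and dish below 0.015 m and contact force between the fingers and dish above 0.5 N), for 0.1 s.
At the end, for the whole second after the job is handed in: Cover hangs at rest by its bar across both prongs (mid-bar within 20 mm of centre). Gripper holds the dish still, 60-160 mm above the pedestal's top, within 60 mm of its axis, level to 0.09 rad, turned a quarter turn within 0.17 rad, ball within 15 mm of its middle; nothing else carries it (all of step 1 and z of dish in the frame of pedestal between 0.09 and 0.19 m and horizontal distance between dish and pedestal below 0.06 m and angle between the x axis of dish and the x axis of pedestal, either way round above 1.4 rad and angle between dish's own z axis and vertical below 0.09 rad and horizontal distance between ball_center and dish below 0.015 m and contact force between ball and dish above 0.1 N and contact force between the fingers and dish above 0.5 N and contact force between dish and pedestal below 0.05 N and contact force between dish and hook_stand below 0.05 N and contact force between the fingers and ball below 0.05 N and linear speed of dish below 0.03 m/s and angular speed of dish below 0.2 rad/s); the arm keeps its last pose, push and grip.
It fails at once if the ball leaves the middle of the dish by more than 20 mm (horizontal distance between ball_center and dish above 0.02 m).
It fails at once if the dish is tilted by more than 0.15 rad (angle between dish's own z axis and vertical above 0.15 rad).
It fails at once if the dish is turned while it is less than 3 cm above its pedestal (angle between the x axis of dish and the x axis of pedestal, either way round above 0.5 rad and z of dish in the frame of pedestal below 0.06 m).
It fails at once if a bottle or the jar is moved by more than 25 mm or knocked over (distance of any of bottle_a, bottle_b, jar from where it was at the start of the episode above 0.025 m or angle between any of bottle_a, bottle_b, jar's own z axis and vertical above 0.4 rad).
It also fails if it takes over 72 s, if anything falls off the work surface, if the arm or the gripper's body presses on something with over 40 N, if the wrist force passes 120 N, or if a joint passes its speed limit or range.

ROBOT

A 6-joint arm with a two-finger parallel gripper is mounted at the origin on the work surface. World frame = base frame: x ahead of the robot, y to its left, z up, the work surface at z = 0. Lengths are in mm, angles in rad, forces in N, time in s.
With the tool pointing down it reaches from about 275 to 1000 mm from the base axis. Payload 8.4 kg.
Tool frame: the origin (TCP) lies on the centre line of the jaws, within the pads' length; the fingertips stand r.tip_reach ahead of it and the grasp point (between the pads) lies 11 mm behind it (r.tip_reach is the distance from the TCP to the fingertips, in mm); z points along the fingers, y is the line along which they close (so a half turn about z gives the same grasp; the last joint's range is limited). The gripper opens to 85 mm and grips with 20 to 120 N. Pads are 22 mm wide; open, the fingers measure 114 mm over their backs; the gripper's body (76 mm by 85 mm) begins 54 mm behind the grasp point. The pads swing forward as they close: fully open they stand 13 mm farther back than shut.
Start: joints at [1.305, 0.353, 1.633, -0, 1.155, -0.002], TCP at [162.968, 603.382, 239.281] pointing down, gripper open.
Joint ranges: [-2.63, 2.63], [-0.92, 2.1], [0.06, 2.66], [-1.3, 4.44], [0, 2.69], [-3.02, 3.02]. Speed limits (rad/s): [2.22, 2.22, 2.79, 3.14, 3.14, 3.14].

INTERFACE

Orientations are given as [roll, pitch, yaw] about the fixed x, y, z axes, in that order (R = Rz(yaw) Ry(pitch) Rx(roll)).
In Python, from rig import r gives the robot as it stands.
- The arm moves only by the tool carry_out, never from a script. Its argument "targets" is a list of rows, each an object with "dp": the shift along the tool's x, y, z in mm, a list of three; "yaw": the turn about the tool's z in degrees. A call has 1 to 12 rows; each row is the pose to reach, as a shift and turn from the pose commanded when the call began, along the tool's axes at that moment; what a row does not reach only later rows make up. A row lasts 1/8 s, in which the tool goes at most 62.5 mm and 10.7 degrees, less where a joint would pass 70% of its speed; a pose out of reach is approached as far as the arm can. A call with a gripper value outside its range is refused whole. "fingers" is the opening, from -1 (shut) to 1 (fully open), so that 0 is half open, set as the call begins (left out, the last holds). The fingers move at their own pace and stop on an object; "grip_force" is the grip in N (left out, the last holds). Time passes only in rows, so rows that repeat a pose let the fingers close. It gives the time, the measured TCP pose, the force, the opening and the grip force at its end, in the units of the state.
- r.sense(): the state, without advancing time (a new reading comes with each control period).
- r.grab_frame(name): name is "side" or "top" or "wrist"; returns the picture (384x512x3 uint8, red, green, blue); there is no depth.
- r.get_calibration(name): a dict with "fx", "fy", "cx", "cy" (pixels), "dist_coeffs" ([k1, k2, p1, p2, k3] as OpenCV has them; the pictures are not rectified), "rvec" (rotation vector, rad) and "tvec" (3), from world to camera coordinates, as OpenCV has them. Camera axes: x right, y down, z forward; pixel columns grow to the right and rows downward; lengths in mm; the calibration is good to about 2 mm. A picture is of the moment at which its call begins: read the wrist's pose just before it. get_calibration takes no time and is no camera call; for the wrist camera it gives the pose at the moment of the call.
- r.sign_off(): hands the job in; it is judged then, once.
The state is a dict: "clock": time; "qpos": joint angles; "qvel": joint speeds; "joint_efforts": joint torques, N m; "eef_pos": TCP position; "tcp_rot": TCP orientation; "contact_force": force on the tool from outside, world axes, zero at the start; "wrist_torque": the same for the moment, N m; "opening": opening from 0.0 (shut) to 1.0 (fully open); "grasp_force": force on a finger pad.
Only numpy, scipy, OpenCV 4.12 (cv2) and the standard library are available. Lean on these libraries where they do the work, as an engineer would, in place of code of your own. Each camera call takes 0.05 s, during which the arm holds its last target. There are 200 camera calls.

## Working session

There is one attempt and no reset: what is moved stays moved. The work goes in short steps, Python scripts to look and compute and a tool call to move; the robot and the scene stay as the last step left them, time stands still between calls to the robot, and variables do not carry over. Pictures are saved under pics/ and viewed, at most 10 in all, crops included, and the job is handed in when it is done.

Besides the shell and the picture viewer there is one more tool, called after "Request:" by a JSON object that holds its "fn" and its "kwargs". carry_out: Moves the arm, as the interface text tells. Its arguments: {"type":"object","properties":{"targets":{"type":"array","items":{"type":"object","properties":{"dp":{"type":"array","items":{"type":"number"}},"yaw":{"type":"number"}}}},"fingers":{"type":"number"},"grip_force":{"type":"number"}},"required":["targets"]}

```bash
mkdir -p pics
cat > h.py <<'E'
import numpy as np, cv2
from rig import r
def cal(n):
    c=r.get_calibration(n);K=np.array([[c['fx'],0,c['cx']],[0,c['fy'],c['cy']],[0,0,1.]])
    R=cv2.Rodrigues(np.array(c['rvec'],float))[0];return K,np.array(c['dist_coeffs'],float),R,np.array(c['tvec'],float).ravel()
def ray(c,uv):
    K,d,R,t=c;p=cv2.undistortPoints(np.array([[uv]],float),K,d).ravel()
    v=R.T@np.array([p[0],p[1],1]);return -R.T@t,v/np.linalg.norm(v)
def atz(c,uv,z):
    o,v=ray(c,uv);return o+v*(z-o[2])/v[2]
def tri(obs):
    A=0;b=0
    for c,uv in obs:
        o,v=ray(c,uv);P=np.eye(3)-np.outer(v,v);A=A+P;b=b+P@o
    x=np.linalg.solve(A,b);return x,[round(float(np.linalg.norm(np.cross(x-ray(c,u)[0],ray(c,u)[1]))),1) for c,u in obs]
def proj(c,X):
    K,d,R,t=c;return cv2.projectPoints(np.array(X,float).reshape(-1,1,3),cv2.Rodrigues(R)[0],t,K,d)[0].reshape(-1,2)
def shot(n,f):
    c=cal(n);im=r.grab_frame(n);cv2.imwrite(f'pics/{f}.png',im[:,:,::-1]);return c,im
E
python3 - <<'E'
from h import *
a=[shot(n,n+'0')[1] for n in('side','top','wrist')]
s=r.sense();print(s,r.tip_reach)
for n in('side','top','wrist'):
    c=cal(n);print(n,(-c[2].T@c[3]).round(),c[2].round(2).tolist(),c[0][0,0])
E
```

```text
{'clock': 0.15, 'qpos': array([ 1.30460636e+00,  3.53509895e-01,  1.63390898e+00, -8.06686254e-06,
        1.15520325e+00, -2.39527080e-03]), 'qvel': array([-0.00110948, -0.00219625, -0.00236995, -0.00028338, -0.00031966,
        0.00019019]), 'joint_efforts': array([ 1.57663457e-03, -6.05635929e+01, -3.42337346e+01,  1.44720175e-04,
        6.02875589e-03,  3.49712843e-05]), 'eef_pos': array([162.87991526, 603.06522789, 238.74436958]), 'tcp_rot': array([-3.14056316e+00,  4.91094330e-06,  2.87780122e+00]), 'contact_force': array([-0.07969616,  0.19770164, -1.00089395]), 'wrist_torque': array([-0.04881408, -0.00085912, -0.03155025]), 'grasp_force': 0.0, 'opening': 0.9970062791389896} 8.0
side [ 498. -405.  652.] [[0.96, -0.28, 0.0], [-0.21, -0.73, -0.65], [0.18, 0.62, -0.76]] 356.29641103842835
top [4.500e+02 1.000e+00 1.189e+03] [[-0.03, -1.0, -0.01], [-0.99, 0.03, -0.15], [0.16, 0.01, -0.99]] 466.73835566169896
wrist [ 86. 623. 372.] [[0.26, 0.97, -0.0], [0.92, -0.25, 0.3], [0.29, -0.08, -0.95]] 269.0334761430632
```

View pics/side0.png

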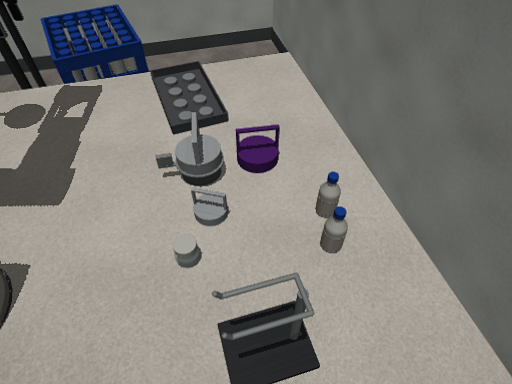

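View pics/top0.png

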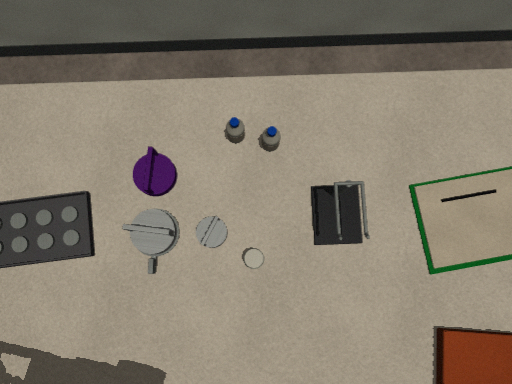

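Look-alikes: large grey cover with handle on the dish (side (198,155), top (152,232)), small grey one (side (210,207), top (212,232)), purple one (side (258,150), top (155,173)). I choose the large grey one, which sits on the dish with the grip. Next, a close crop of it and of the hook.

Run:
```python
import cv2,numpy as np
s=cv2.imread('pics/side0.png');t=cv2.imread('pics/top0.png')
f=lambda im,x,y,w,h:cv2.resize(im[y:y+h,x:x+w],(400,300),interpolation=cv2.INTER_CUBIC)
cv2.imwrite('pics/m1.png',np.vstack([np.hstack([f(s,145,105,100,75+0),f(t,105,195,100,75)]),np.hstack([f(s,200,265,140,105),f(t,290,165,100,75+15)])]))
```

```text
(no output)
```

View pics/m1.png

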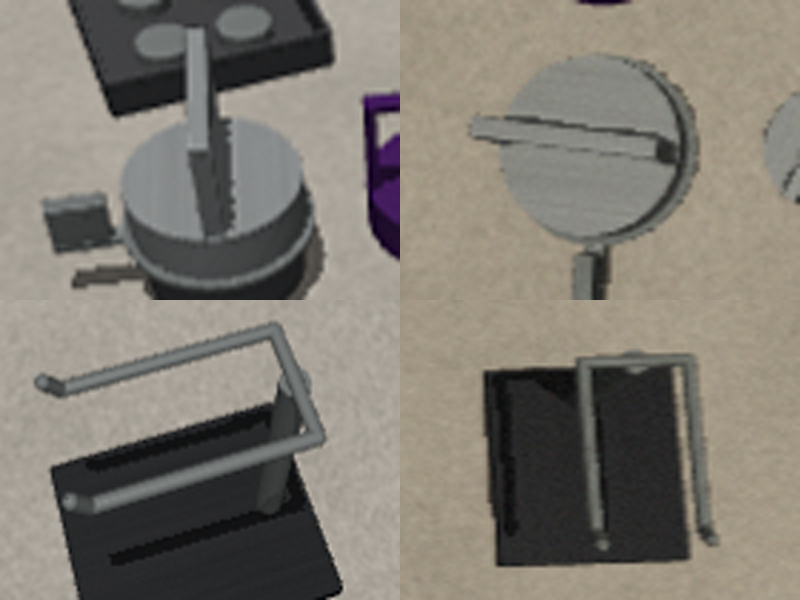

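Run:
```python
from h import *
S,T=cal('side'),cal('top')
P=lambda n,s,t:print(n,*[np.round(v,1) for v in tri([(S,s),(T,t)])])
P('bar +y end',(193.7,113),(124.5,226.5)); P('bar -y end',(195,142.5),(170.5,231.5))
P('tip+',(214.7,293.7),(340.5,238.5));P('tip-',(224.5,335.7),(368,237))
P('cor+',(296.3,274.8),(335.8,183.6));P('cor-',(312,313),(362,183))
P('grip top',(163,157),(152,261))
# base plate corners in top: z=12
for u in[(311.2,187),(357,188),(314.3,244),(362,243)]: print(atz(T,u,12).round(1))
for n,u,z in[('bottle',(234,122),120),('bottle',(271,131),120),('jar',(253,258),55),('small',(211,231),40),('purple',(150,150),80)]: print(n,atz(T,u,z).round())
```

```text
bar +y end [542.6 288.1 140.8] [1. 1.]
bar -y end [528.2 184.1 142.4] [1.1 1.1]
tip+ [ 499.3 -186.   191.6] [1.5 1.5]
tip- [ 500.3 -244.5  191.8] [1.1 1.1]
cor+ [ 619.1 -185.1  181.4] [1.1 1.1]
cor- [ 619.9 -243.1  179. ] [1.9 1.9]
grip top [458.5 240.9  67.9] [5.3 5.3]
[ 639.3 -153.    12. ]
[ 633.2 -269.4   12. ]
[ 494.6 -153.5   12. ]
[ 493.6 -272.8   12. ]
bottle [784.  36. 120.]
bottle [759. -51. 120.]
jar [464.   1.  55.]
small [533. 102.  40.]
purple [732. 244.  80.]
```

Request:
{"fn": "carry_out", "kwargs": {"targets": [{"dp":[-40,-22,0],"yaw":7},{"dp":[-80,-45,0],"yaw":14},{"dp":[-120,-68,0],"yaw":21},{"dp":[-160,-91,0],"yaw":28},{"dp":[-200,-113,0],"yaw":35},{"dp":[-240,-136,0],"yaw":42},{"dp":[-280,-158,0],"yaw":50},{"dp":[-320,-181,0],"yaw":58},{"dp":[-360,-204,0],"yaw":66},{"dp":[-400,-226,0],"yaw":74},{"dp":[-455,-257,0],"yaw":83},{"dp":[-455,-257,0],"yaw":83}], "fingers": 1}}

```text
clock: 1.65
eef_pos: [537.7, 233.7, 239.0]
tcp_rot: [3.141, 0.001, 1.423]
contact_force: [-0.2, 0.3, -0.8]
opening: 1.0
grasp_force: 0.0
```

Run:
```python
from h import *
import pickle
s=r.sense();print(s['eef_pos'],s['tcp_rot'],s['qpos'])
c,im=shot('wrist','w1');pickle.dump(c,open('w1.pkl','wb'))
print((-c[2].T@c[3]).round(),proj(c,[[543,288,144],[528,184,144],[535,236,144]]).round())
```

```text
[537.66303826 233.73567933 239.04464976] [3.14081828e+00 5.58922587e-04 1.42327754e+00] [ 4.08024785e-01  2.93288632e-01  1.71899268e+00 -9.77116203e-04
  1.12894839e+00  5.55961021e-01]
[548. 311. 372.] [[255. 133.]
 [256. 245.]
 [255. 193.]]
```

View pics/w1.png

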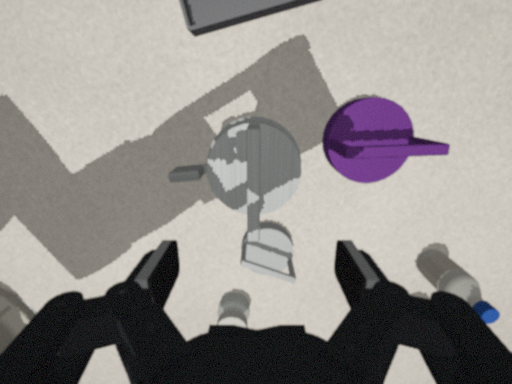

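Run:
```python
from h import *
im=cv2.imread('pics/w1.png')[100:250,160:310]
cv2.imwrite('pics/c1.png',cv2.resize(cv2.convertScaleAbs(im,alpha=1.4),(600,600),interpolation=cv2.INTER_CUBIC))
```

```text
(no output)
```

View pics/c1.png

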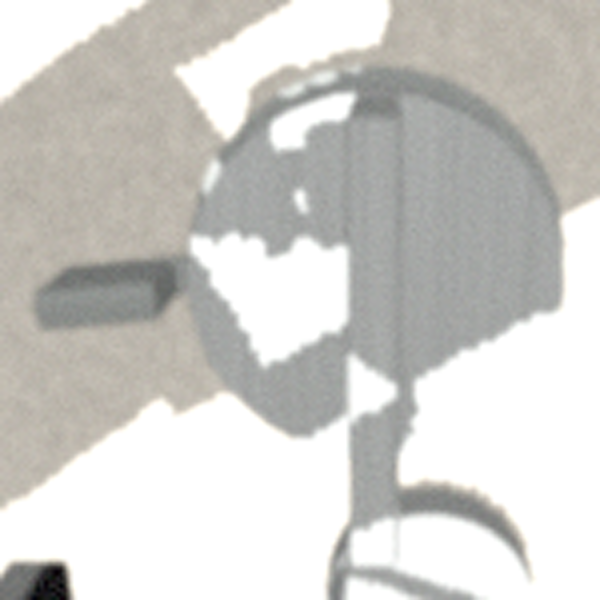

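Run:
```python
from h import *
import pickle
c=pickle.load(open('w1.pkl','rb'));S,T=cal('side'),cal('top')
a=atz(c,(253.9,128.7),144);b=atz(c,(253.5,242),144);print(a,b)
print('bar mid tri',tri([(S,(194.3,126.5)),(T,(147.5,229))]),tri([(c,(253.9,128.7)),(S,(193.7,113)),(T,(124.5,226.5))]))
print('grip',atz(c,(184.7,176),72),tri([(c,(184.7,176)),(S,(163,155.5)),(T,(151.3,259))]))
f=lambda p:(160+p[0]/4,100+p[1]/4)
for e in[((38,290),(155,285)),((42,328),(158,313))]:
    p,q=[atz(c,f(x),72) for x in e];print(p,q,np.arctan2(*(q-p)[1::-1]))
# cover top circle
print('disc left/right/z76',atz(c,f((190,245)),76),atz(c,f((561,260)),76))
```

```text
[542.88220929 291.73571062 144.        ] [526.63317236 187.81489111 144.        ]
bar mid tri (array([535.37903615, 235.50753208, 143.74947378]), [1.2, 1.2]) (array([542.78057118, 290.23024248, 138.5398691 ]), [1.1, 1.2, 1.7])
grip [454.46600916 244.89425317  72.        ] (array([459.08302583, 243.10837849,  71.85973366]), [4.9, 5.2, 9.4])
[438.14619301 251.53739964  72.        ] [471.67690786 247.99316335  72.        ] -0.10531014568292879
[436.51427052 240.31916994  72.        ] [470.76946847 239.73488673  72.        ] -0.017055121432100265
disc left/right/z76 [484.80024081 258.6119616   76.        ] [586.86853349 238.9991022   76.        ]
```

The wrist crop shows the handle bar vertical at column 254 (rows 129–242) and the dish grip at about (185,176), confirming the large grey cover. Descending.

Request:
{"fn": "carry_out", "kwargs": {"targets": [{"dp":[3,-3,10]},{"dp":[3,-3,30]},{"dp":[3,-3,50]},{"dp":[3,-3,70]},{"dp":[3,-3,85]},{"dp":[3,-3,97]},{"dp":[3,-3,105]},{"dp":[3,-3,110]},{"dp":[3,-3,110]}]}}

```text
schema error: expected keys dp, yaw
```

Request:
{"fn": "carry_out", "kwargs": {"targets": [{"dp":[0,0,0]},{"dp":[0,0,0]},{"dp":[0,0,0]},{"dp":[0,0,0]},{"dp":[0,0,0]},{"dp":[0,0,0]},{"dp":[0,0,0]},{"dp":[0,0,0]}], "fingers": -1, "grip_force": 30}}

```text
schema error: expected keys dp, yaw
```

Request:
{"fn": "carry_out", "kwargs": {"targets": [{"dp":[3,-3,10],"yaw":0},{"dp":[3,-3,30],"yaw":0},{"dp":[3,-3,50],"yaw":0},{"dp":[3,-3,70],"yaw":0},{"dp":[3,-3,85],"yaw":0},{"dp":[3,-3,97],"yaw":0},{"dp":[3,-3,105],"yaw":0},{"dp":[3,-3,110],"yaw":0},{"dp":[3,-3,110],"yaw":0}]}}

```text
clock: 2.82
eef_pos: [532.7, 240.0, 129.2]
tcp_rot: [-3.142, 0.0, 1.429]
contact_force: [-1.2, -0.2, -0.2]
opening: 1.002
grasp_force: 0.0
```

Run:
```python
from h import *
s=r.sense();print(s['eef_pos'],s['tcp_rot'],s['contact_force'])
a=shot('side','s2')[1][90:200,130:280];b=shot('wrist','w2')[1][100:384,120:400]
cv2.imwrite('pics/m2.png',np.hstack([cv2.resize(a,(400,293)),cv2.resize(b,(400,293))])[:,:,::-1])
```

```text
[532.70767318 239.98105758 129.20442294] [-3.14152355e+00  6.80795407e-05  1.42910522e+00] [-1.1530036  -0.23544327 -0.19176513]
```

View pics/m2.png

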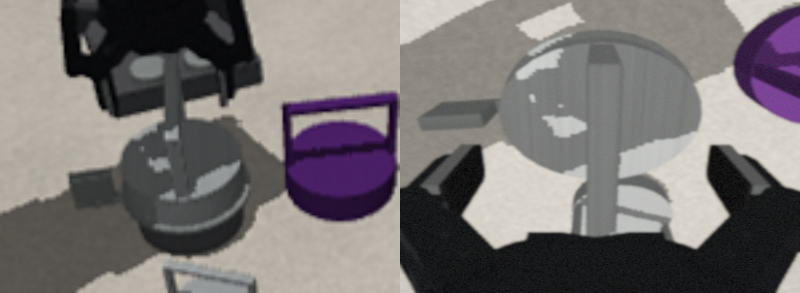

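The side and wrist views show the bar centred between the open fingers, which straddle it. Closing.

Request:
{"fn": "carry_out", "kwargs": {"targets": [{"dp":[0,0,0],"yaw":0},{"dp":[0,0,0],"yaw":0},{"dp":[0,0,0],"yaw":0},{"dp":[0,0,0],"yaw":0},{"dp":[0,0,0],"yaw":0},{"dp":[0,0,0],"yaw":0},{"dp":[0,0,0],"yaw":0},{"dp":[0,0,0],"yaw":0}], "fingers": -1, "grip_force": 40}}

```text
clock: 3.92
eef_pos: [532.7, 240.1, 129.3]
tcp_rot: [3.141, -0.0, 1.429]
contact_force: [2.2, -0.3, 0.1]
opening: 0.129
grasp_force: 40.0
```

Request:
{"fn": "carry_out", "kwargs": {"targets": [{"dp":[0,0,-2],"yaw":0},{"dp":[0,0,-5],"yaw":0},{"dp":[0,0,-10],"yaw":0},{"dp":[0,0,-18],"yaw":0},{"dp":[0,0,-30],"yaw":0},{"dp":[0,0,-45],"yaw":0},{"dp":[0,0,-60],"yaw":0},{"dp":[0,0,-75],"yaw":0},{"dp":[0,0,-90],"yaw":0},{"dp":[0,0,-105],"yaw":0},{"dp":[0,0,-110],"yaw":0},{"dp":[0,0,-110],"yaw":0}]}}

```text
clock: 5.42
eef_pos: [532.7, 240.1, 239.5]
tcp_rot: [3.141, -0.0, 1.429]
contact_force: [-0.5, 0.1, -0.3]
opening: 0.132
grasp_force: 39.8
```

Run:
```python
from h import *
s=r.sense();print(s['eef_pos'],s['tcp_rot'],s['contact_force'],s['qpos'])
a=shot('side','s3')[1][60:210,100:300];b=shot('wrist','w3')[1]
cv2.imwrite('pics/m3.png',np.hstack([cv2.resize(a,(400,300)),cv2.resize(b,(400,300))])[:,:,::-1])
```

```text
[532.73291075 240.06113983 239.5191967 ] [ 3.14127690e+00 -1.87437282e-04  1.42919442e+00] [-0.53046132  0.08816087 -0.33642448] [ 4.20809554e-01  2.89812118e-01  1.72268967e+00 -1.08431255e-05
  1.12872381e+00  5.62416124e-01]
```

View pics/m3.png

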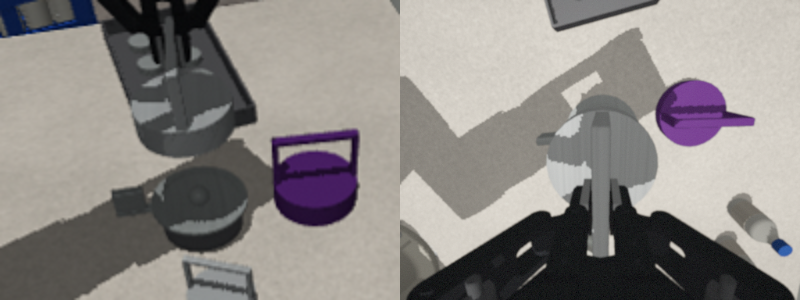

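The cover hangs from the closed fingers (side (170,110) in the montage) and the ball sits in the dish centre (200,195).

Run:
```python
from h import *
im=cv2.imread('pics/w3.png')
g=cv2.cvtColor(im,6)
print(g[130:160,258].tolist())
c=cal('wrist')
for v in(140,143,146):
  p=atz(c,(258.6,v),254);print(p,(p-r.sense()['eef_pos'])@[np.cos(1.429),np.sin(1.429),0])
```

```text
[108, 111, 108, 106, 107, 107, 97, 100, 102, 104, 109, 116, 118, 106, 100, 97, 100, 99, 105, 99, 97, 101, 101, 101, 98, 98, 100, 99, 97, 101]
[540.89922961 302.01380816 254.        ] 62.71672928425868
[540.71813763 300.73160066 254.        ] 61.421798136470805
[540.53583428 299.44080444 254.        ] 60.11819328567662
```

Request:
{"fn": "carry_out", "kwargs": {"targets": [{"dp":[-14,-1,0],"yaw":0},{"dp":[-46,-3,0],"yaw":-1},{"dp":[-93,-6,0],"yaw":-2},{"dp":[-144,-9,0],"yaw":-3},{"dp":[-195,-12,0],"yaw":-4},{"dp":[-246,-15,0],"yaw":-5},{"dp":[-297,-18,0],"yaw":-6},{"dp":[-349,-21,5],"yaw":-7},{"dp":[-395,-24,13],"yaw":-8},{"dp":[-432,-26,22],"yaw":-8.6},{"dp":[-455,-27,30],"yaw":-8.6},{"dp":[-465,-28,32],"yaw":-8.6}]}}

```text
clock: 7.02
eef_pos: [438.0, -217.4, 206.5]
tcp_rot: [-3.14, -0.001, 1.578]
contact_force: [-0.1, 0.4, -0.3]
opening: 0.132
grasp_force: 39.8
```

Request:
{"fn": "carry_out", "kwargs": {"targets": [{"dp":[0,0,0],"yaw":0},{"dp":[0,0,0],"yaw":0},{"dp":[0,0,0],"yaw":0}]}}

```text
clock: 7.4
eef_pos: [439.6, -215.7, 207.6]
tcp_rot: [3.141, 0.0, 1.58]
contact_force: [0.2, 0.5, -0.6]
opening: 0.128
grasp_force: 39.8
```

Run:
```python
from h import *
s=r.sense();print(s['eef_pos'],s['tcp_rot'],s['contact_force'],s['qpos'])
S,a=shot('side','s4');T,b=shot('top','t4')
print(proj(S,[[440,-216+d,218] for d in(-53,53)]),proj(T,[[440,-216+d,218] for d in(-53,53)]))
cv2.imwrite('pics/m4.png',np.hstack([cv2.resize(a[234:384,130:330],(400,300)),cv2.resize(b[160:310,270:470],(400,300))])[:,:,::-1])
```

```text
[ 439.60637031 -215.6865997   207.56786369] [3.14118518e+00 7.92655140e-05 1.58036145e+00] [ 0.24192653  0.45774681 -0.64886186] [-4.59269002e-01  1.78308401e-01  1.94912732e+00  1.33598372e-04
  1.01375762e+00 -4.68904744e-01]
[[174.43519555 364.59597286]
 [164.02655615 281.2757161 ]] [[385.03439347 264.89989821]
 [333.27386753 266.44382878]]
```

View pics/m4.png

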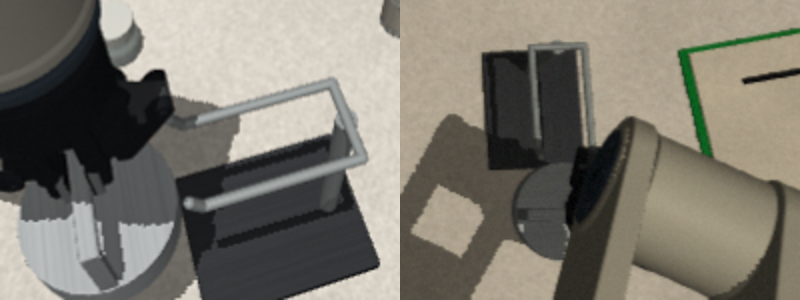

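The bar is level and aligned with the prongs. Its near end is at side (177,363), as predicted, so I slide it in.

Request:
{"fn": "carry_out", "kwargs": {"targets": [{"dp":[0,5,0],"yaw":0},{"dp":[0,14,0],"yaw":0},{"dp":[0,26,0],"yaw":0},{"dp":[1,39,0],"yaw":0},{"dp":[1,52,0],"yaw":0},{"dp":[1,65,0],"yaw":0},{"dp":[1,78,0],"yaw":0},{"dp":[1,88,0],"yaw":0},{"dp":[1,95,0],"yaw":0},{"dp":[1,100,0],"yaw":0},{"dp":[1,100,0],"yaw":0}]}}

```text
clock: 8.88
eef_pos: [539.4, -214.5, 207.2]
tcp_rot: [-3.142, -0.0, 1.579]
contact_force: [-0.1, -0.5, -1.7]
opening: 0.129
grasp_force: 39.8
```

Request:
{"fn": "carry_out", "kwargs": {"targets": [{"dp":[0,0,5],"yaw":0},{"dp":[0,0,11],"yaw":0},{"dp":[0,0,17],"yaw":0},{"dp":[0,0,22],"yaw":0},{"dp":[0,0,25],"yaw":0},{"dp":[0,0,25],"yaw":0}]}}

```text
clock: 9.62
eef_pos: [539.2, -214.5, 182.0]
tcp_rot: [-3.141, -0.0, 1.579]
contact_force: [-0.5, 0.2, -0.8]
opening: 0.128
grasp_force: 39.8
```

Run:
```python
from h import *
s=r.sense();print(s['eef_pos'],s['tcp_rot'],s['contact_force'])
S,a=shot('side','s5');T,b=shot('top','t5')
cv2.imwrite('pics/m5.png',np.hstack([cv2.resize(a[234:384,180:380],(400,300),interpolation=2),cv2.resize(b[160:260,310:443],(400,300),interpolation=2)])[:,:,::-1])
```

```text
[ 539.20198038 -214.48066915  182.02494202] [-3.14119838e+00 -1.68667123e-04  1.57926900e+00] [-0.47305783  0.24019118 -0.81199051]
```

View pics/m5.png

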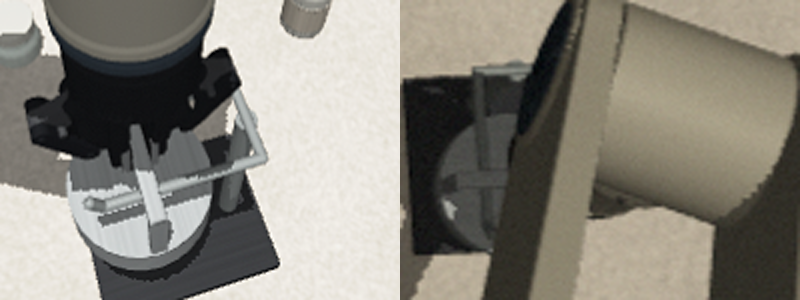

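The near prong passes under the bar at (150,190), above the cup. Lowering to contact.

Request:
{"fn": "carry_out", "kwargs": {"targets": [{"dp":[0,0,2],"yaw":0},{"dp":[0,0,3],"yaw":0},{"dp":[0,0,4],"yaw":0},{"dp":[0,0,4],"yaw":0}]}}

```text
clock: 10.22
eef_pos: [539.2, -214.5, 178.2]
tcp_rot: [-3.141, -0.0, 1.579]
contact_force: [-0.0, -0.3, -0.4]
opening: 0.13
grasp_force: 39.8
```

Request:
{"fn": "carry_out", "kwargs": {"targets": [{"dp":[0,0,0.5],"yaw":0},{"dp":[0,0,1],"yaw":0},{"dp":[0,0,1],"yaw":0}]}}

```text
clock: 10.6
eef_pos: [539.3, -214.5, 177.2]
tcp_rot: [-3.141, -0.0, 1.579]
contact_force: [0.3, -0.2, -1.4]
opening: 0.13
grasp_force: 39.8
```

Request:
{"fn": "carry_out", "kwargs": {"targets": [{"dp":[0,0,0.5],"yaw":0},{"dp":[0,0,1],"yaw":0},{"dp":[0,0,1],"yaw":0}]}}

```text
clock: 10.98
eef_pos: [539.4, -214.6, 176.5]
tcp_rot: [3.141, 0.0, 1.579]
contact_force: [-0.6, 0.2, 2.9]
opening: 0.128
grasp_force: 40.2
```

Request:
{"fn": "carry_out", "kwargs": {"targets": [{"dp":[0,0,0.5],"yaw":0},{"dp":[0,0,1],"yaw":0},{"dp":[0,0,1],"yaw":0}]}}

```text
clock: 11.35
eef_pos: [539.4, -214.6, 176.3]
tcp_rot: [3.141, 0.0, 1.579]
contact_force: [-4.1, 1.0, 11.2]
opening: 0.128
grasp_force: 41.2
```

Request:
{"fn": "carry_out", "kwargs": {"targets": [{"dp":[0,0,-1],"yaw":0},{"dp":[0,0,-1],"yaw":0}]}}

```text
clock: 11.6
eef_pos: [539.4, -214.6, 176.5]
tcp_rot: [3.141, 0.0, 1.579]
contact_force: [-1.3, 0.7, 4.8]
opening: 0.133
grasp_force: 40.4
```

Request:
{"fn": "carry_out", "kwargs": {"targets": [{"dp":[0,0,0],"yaw":0},{"dp":[0,0,0],"yaw":0},{"dp":[0,0,0],"yaw":0},{"dp":[0,0,0],"yaw":0},{"dp":[0,0,0],"yaw":0},{"dp":[0,0,0],"yaw":0}], "fingers": 0}}

```text
clock: 12.35
eef_pos: [539.3, -214.5, 176.3]
tcp_rot: [3.142, -0.0, 1.579]
contact_force: [0.5, -1.0, -0.1]
opening: 0.501
grasp_force: 0.0
```

Request:
{"fn": "carry_out", "kwargs": {"targets": [{"dp":[0,0,-5],"yaw":0},{"dp":[0,0,-15],"yaw":0},{"dp":[0,0,-28],"yaw":0},{"dp":[0,0,-44],"yaw":0},{"dp":[0,0,-62],"yaw":0},{"dp":[0,0,-80],"yaw":0},{"dp":[0,0,-95],"yaw":0},{"dp":[0,0,-105],"yaw":0},{"dp":[0,0,-105],"yaw":0}]}}

```text
clock: 13.48
eef_pos: [539.6, -214.7, 282.1]
tcp_rot: [3.14, 0.0, 1.579]
contact_force: [0.1, -0.6, 0.1]
opening: 0.498
grasp_force: 0.0
```

Run:
```python
from h import *
s=r.sense();print(s['eef_pos'],s['tcp_rot'],s['contact_force'],s['qpos'])
S,a=shot('side','s6');w=shot('wrist','w6')[1]
cv2.imwrite('pics/m6.png',np.hstack([cv2.resize(a[234:384,180:380],(400,300),interpolation=2),cv2.resize(w,(400,300),interpolation=2)])[:,:,::-1])
```

```text
[ 539.6296371  -214.65257977  282.05503104] [3.14046081e+00 4.72050451e-04 1.57928132e+00] [ 0.08185155 -0.57005977  0.08617103] [-3.81168023e-01  2.45453495e-01  1.68407306e+00 -7.17697098e-06
  1.21083978e+00 -3.89650758e-01]
```

View pics/m6.png

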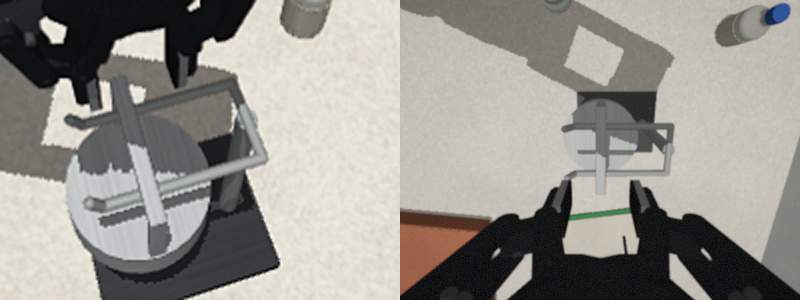

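The cover hangs across both prongs, with the bar at wrist (600,98–195) and prong rows 127 and 175. Now to the dish.

Request:
{"fn": "carry_out", "kwargs": {"targets": [{"dp":[20,-4,0],"yaw":-5},{"dp":[60,-11,0],"yaw":-12},{"dp":[105,-20,0],"yaw":-20},{"dp":[150,-28,0],"yaw":-28},{"dp":[195,-37,0],"yaw":-36},{"dp":[240,-45,10],"yaw":-44},{"dp":[285,-54,25],"yaw":-52},{"dp":[330,-62,40],"yaw":-60},{"dp":[375,-70,55],"yaw":-68},{"dp":[415,-78,75],"yaw":-76},{"dp":[445,-84,90],"yaw":-83},{"dp":[459,-86,100],"yaw":-86}], "fingers": 1}}

```text
clock: 15.08
eef_pos: [448.4, 244.7, 179.9]
tcp_rot: [-3.141, -0.002, 3.084]
contact_force: [-0.2, -0.6, -0.0]
opening: 0.999
grasp_force: 0.0
```

Request:
{"fn": "carry_out", "kwargs": {"targets": [{"dp":[0,0,0],"yaw":0},{"dp":[0,0,0],"yaw":0},{"dp":[0,0,0],"yaw":0}]}}

```text
clock: 15.45
eef_pos: [450.0, 243.0, 181.9]
tcp_rot: [3.141, 0.001, 3.078]
contact_force: [0.4, -0.5, 0.2]
opening: 1.0
grasp_force: 0.0
```

Run:
```python
from h import *
import pickle
s=r.sense();print(s['eef_pos'],s['tcp_rot'],s['contact_force'])
c,w=shot('wrist','w7');pickle.dump(c,open('w7.pkl','wb'));S,a=shot('side','s7')
print(proj(c,[[436,244,72],[472,241,72],[535,238,42]]).round())
cv2.imwrite('pics/m7.png',np.hstack([cv2.resize(w[0:300,106:406],(500,500),interpolation=2),cv2.resize(a[90:240,110:200],(300,500),interpolation=2)])[:,:,::-1])
```

```text
[449.99247079 242.98327911 181.855747  ] [3.14125043e+00 8.32962742e-04 3.07816176e+00] [ 0.42170417 -0.49891455  0.23662612]
[[257. 177.]
 [256. 213.]
 [257. 254.]]
```

View pics/m7.png

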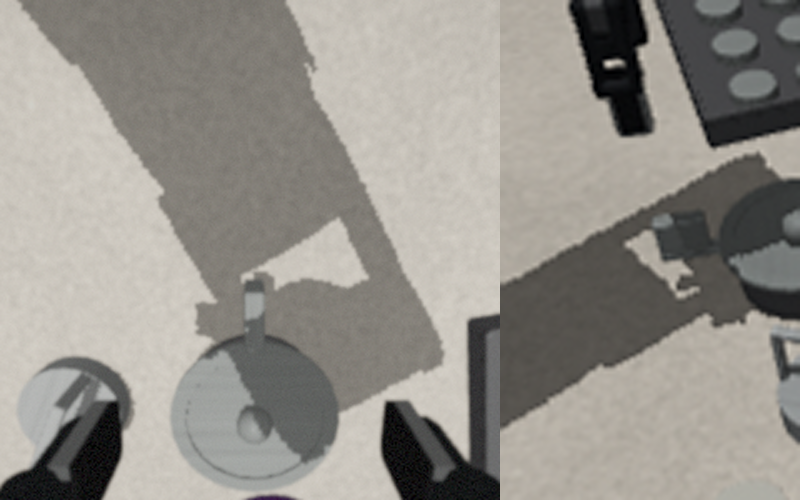

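Run:
```python
from h import *
import pickle
c=pickle.load(open('w7.pkl','rb'));w1=pickle.load(open('w1.pkl','rb'));S=cal('side')
a=atz(c,(259,175.2),72);b=atz(c,(259.3,208.8),72);d=atz(c,(258.6,255),54);e=atz(c,(258.7,246),42)
print(a,b,np.arctan2(*(b-a)[1::-1]),'ball',d,'rim',e)
print('grip tri',tri([(c,(259.1,192)),(S,(110+.3*(680-500),90+.3*213)),(w1,(184.7,176))]))
print(tri([(c,(258.6,255)),(S,(110+.3*(795-500),90+.3*222))]))
for v in((b+a)/2,d): print(np.round((np.array([[np.cos(3.078),np.sin(3.078)],[np.sin(3.078),-np.cos(3.078)]])@(v-r.sense()['eef_pos'])[:2]),1))
# rim ellipse centre
im=cv2.imread('pics/w7.png');rr=[(106+171*.6,245),(106+338*.6,245)];print([atz(c,q,42) for q in rr])
```

```text
[433.94069229 245.94019697  72.        ] [467.52382374 244.15968035  72.        ] -0.05296859023953299 ball [529.38233696 239.794218    54.        ] rim [525.00715324 240.28627548  42.        ]
grip tri (array([454.06926479, 245.2727275 ,  70.6619829 ]), [3.1, 3.2, 0.7])
(array([534.15680337, 239.9087197 ,  47.55610936]), [0.8, 0.8])
[-0.7  1.9]
[-79.6   1.7]
[array([520.01732033, 183.34953857,  42.        ]), array([527.47027763, 297.41476004,  42.        ])]
```

The wrist view shows the grip top at crop (255,292–348) and the ball centred in the dish at (254,425). Descending over the grip with narrower fingers.

Request:
{"fn": "carry_out", "kwargs": {"targets": [{"dp":[-2,2,10],"yaw":0},{"dp":[-2,2,30],"yaw":0},{"dp":[-2,2,50],"yaw":0},{"dp":[-2,2,70],"yaw":0},{"dp":[-2,2,88],"yaw":0},{"dp":[-2,2,102],"yaw":0},{"dp":[-2,2,114],"yaw":0},{"dp":[-2,2,123],"yaw":0},{"dp":[-2,2,129],"yaw":0},{"dp":[-2,2,132],"yaw":0},{"dp":[-2,2,132],"yaw":0}], "fingers": -0.2}}

```text
clock: 16.92
eef_pos: [451.6, 245.6, 49.3]
tcp_rot: [3.142, 0.0, 3.08]
contact_force: [0.6, -0.3, -0.0]
opening: 0.399
grasp_force: 0.0
```

Run:
```python
from h import *
s=r.sense();print(s['eef_pos'],s['tcp_rot'],s['contact_force'],s['opening'])
c,w=shot('wrist','w8')
cv2.imwrite('pics/m8.png',cv2.resize(w[100:384,90:420],(660,568),interpolation=2)[:,:,::-1])
```

```text
[451.56871214 245.6287169   49.3105063 ] [3.14156179e+00 3.79707697e-05 3.08024113e+00] [ 0.58522156 -0.29761817 -0.03609425] 0.3986886288223824
```

View pics/m8.png

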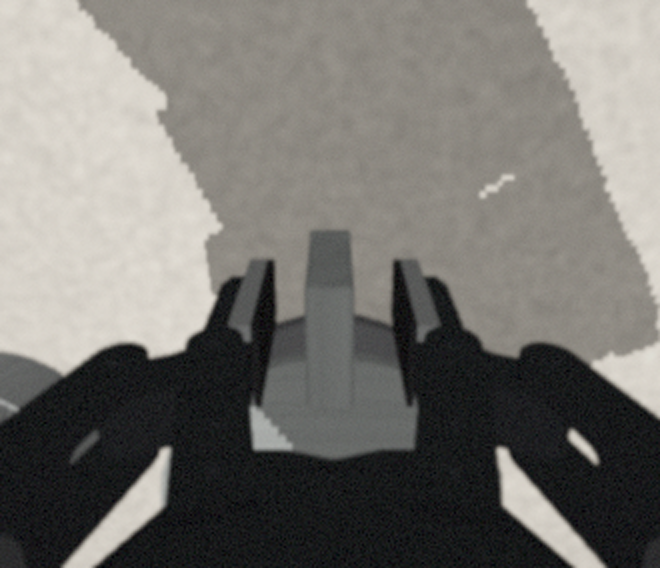

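The grip (column 330) is centred between the pads (midpoint 333). Closing gently, then firmly.

Request:
{"fn": "carry_out", "kwargs": {"targets": [{"dp":[0,0,0],"yaw":0},{"dp":[0,0,0],"yaw":0},{"dp":[0,0,0],"yaw":0},{"dp":[0,0,0],"yaw":0},{"dp":[0,0,0],"yaw":0},{"dp":[0,0,0],"yaw":0}], "fingers": -1, "grip_force": 20}}

```text
clock: 17.73
eef_pos: [451.7, 245.7, 49.5]
tcp_rot: [3.141, 0.0, 3.08]
contact_force: [-1.9, -0.5, 5.9]
opening: 0.135
grasp_force: 26.1
```

Request:
{"fn": "carry_out", "kwargs": {"targets": [{"dp":[0,0,0],"yaw":0},{"dp":[0,0,0],"yaw":0},{"dp":[0,0,0],"yaw":0}], "grip_force": 50}}

```text
clock: 18.1
eef_pos: [451.6, 245.7, 49.5]
tcp_rot: [3.141, 0.0, 3.08]
contact_force: [-1.3, -0.4, 6.0]
opening: 0.132
grasp_force: 52.8
```

Request:
{"fn": "carry_out", "kwargs": {"targets": [{"dp":[0,0,0],"yaw":0},{"dp":[0,0,0],"yaw":0},{"dp":[0,0,0],"yaw":0},{"dp":[0,0,0],"yaw":0}], "grip_force": 90}}

```text
clock: 18.6
eef_pos: [451.6, 245.7, 49.6]
tcp_rot: [3.141, 0.0, 3.08]
contact_force: [-1.3, -1.3, 6.7]
opening: 0.125
grasp_force: 87.9
```

Request:
{"fn": "carry_out", "kwargs": {"targets": [{"dp":[0,0,-0.3],"yaw":0},{"dp":[0,0,-1],"yaw":0},{"dp":[0,0,-2],"yaw":0},{"dp":[0,0,-3.5],"yaw":0},{"dp":[0,0,-5],"yaw":0},{"dp":[0,0,-6.5],"yaw":0},{"dp":[0,0,-8],"yaw":0},{"dp":[0,0,-9],"yaw":0},{"dp":[0,0,-9.7],"yaw":0},{"dp":[0,0,-10],"yaw":0},{"dp":[0,0,-10],"yaw":0}]}}

```text
clock: 19.98
eef_pos: [451.5, 245.6, 59.3]
tcp_rot: [-3.142, -0.0, 3.08]
contact_force: [0.2, 0.6, -2.5]
opening: 0.128
grasp_force: 87.6
```

Run:
```python
from h import *
s=r.sense();print(s['eef_pos'],s['tcp_rot'],s['contact_force'],s['wrist_torque'],s['opening'])
S,a=shot('side','s9');T,b=shot('top','t9')
cv2.imwrite('pics/m9.png',np.hstack([cv2.resize(a[100:220,130:250],(400,400),interpolation=2),cv2.resize(b[180:280,100:200],(400,400),interpolation=2)])[:,:,::-1])
```

```text
[451.50604553 245.58712525  59.27476225] [-3.14155081e+00 -2.44092400e-05  3.08027386e+00] [ 0.21320662  0.55938209 -2.51069307] [ 0.02090831  0.18203895 -0.01125078] 0.12766513025125617
```

View pics/m9.png

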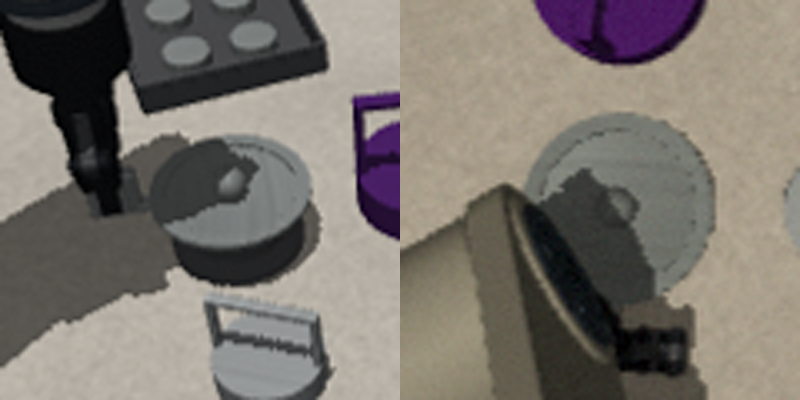

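The dish is lifted level with the ball in its middle (side crop (235,182)). That view put me at 13 pictures, over the limit of 10, so from here I check by numbers only. Lifting on.

Request:
{"fn": "carry_out", "kwargs": {"targets": [{"dp":[0,0,-1],"yaw":0},{"dp":[0,0,-4],"yaw":0},{"dp":[0,0,-10],"yaw":0},{"dp":[0,0,-18],"yaw":0},{"dp":[0,0,-28],"yaw":0},{"dp":[0,0,-39],"yaw":0},{"dp":[0,0,-51],"yaw":0},{"dp":[0,0,-62],"yaw":0},{"dp":[0,0,-72],"yaw":0},{"dp":[0,0,-80],"yaw":0},{"dp":[0,0,-86],"yaw":0},{"dp":[0,0,-90],"yaw":0}]}}

```text
clock: 21.58
eef_pos: [451.5, 245.6, 149.6]
tcp_rot: [3.142, -0.0, 3.08]
contact_force: [-0.1, -1.0, -2.4]
opening: 0.127
grasp_force: 87.7
```

Request:
{"fn": "carry_out", "kwargs": {"targets": [{"dp":[0,0,-1],"yaw":0},{"dp":[0,0,-1],"yaw":0},{"dp":[0,0,-1],"yaw":0},{"dp":[0,0,-1],"yaw":0},{"dp":[0,0,-1],"yaw":0},{"dp":[0,0,-1],"yaw":0}]}}

```text
clock: 22.32
eef_pos: [451.5, 245.6, 150.2]
tcp_rot: [-3.142, -0.0, 3.08]
contact_force: [0.6, -0.8, -2.4]
opening: 0.123
grasp_force: 87.7
```

Run:
```python
from h import *
s=r.sense();print(s['eef_pos'],s['tcp_rot'],s['contact_force'],s['wrist_torque'],s['qpos'])
# arc rows: dish centre C at tool offset -82 in x; tool yaw +a ; p = C + Rz(a)(82,0)
R=82
for k0 in(0,):
  n=36;t=np.arange(1,n+1)/n;a=90*(10*t**3-15*t**4+6*t**5)
  out=[]
  for i in range(0,n,12):
    b=a[i-1] if i else 0
    for x in a[i:i+12]:
      d=np.radians(x-b);out.append((round(R*(np.cos(d)-1),1),round(R*np.sin(d),1),round(x-b,1)))
  for i in range(0,n,12):print(out[i:i+12])
# detect dish outline level: rim circle via side image
S,a=shot('side','s10')
z=42+100;d=np.array([np.cos(-.0615),np.sin(-.0615)])
C=np.array([*(s['eef_pos'][:2]+82*d),s['eef_pos'][2]+11-30]);print('dish C',C)
```

```text
[451.51592552 245.5976102  150.24251116] [-3.14154085e+00 -8.72705028e-05  3.08028569e+00] [ 0.56031764 -0.76028313 -2.40342063] [ 0.01771893  0.18282904 -0.03320149] [ 4.95259050e-01  2.91537491e-01  1.95033738e+00  2.70219396e-06
  8.99819251e-01 -1.01423200e+00]
[(np.float64(-0.0), np.float64(0.0), np.float64(0.0)), (np.float64(-0.0), np.float64(0.2), np.float64(0.1)), (np.float64(-0.0), np.float64(0.7), np.float64(0.5)), (np.float64(-0.0), np.float64(1.5), np.float64(1.0)), (np.float64(-0.0), np.float64(2.8), np.float64(1.9)), (np.float64(-0.1), np.float64(4.6), np.float64(3.2)), (np.float64(-0.3), np.float64(6.9), np.float64(4.8)), (np.float64(-0.6), np.float64(9.8), np.float64(6.9)), (np.float64(-1.1), np.float64(13.3), np.float64(9.3)), (np.float64(-1.8), np.float64(17.3), np.float64(12.1)), (np.float64(-2.9), np.float64(21.7), np.float64(15.3)), (np.float64(-4.4), np.float64(26.5), np.float64(18.9))]
[(np.float64(-0.2), np.float64(5.5), np.float64(3.9)), (np.float64(-0.8), np.float64(11.4), np.float64(8.0)), (np.float64(-1.9), np.float64(17.5), np.float64(12.3)), (np.float64(
[... 513 characters left out ...]
.2), np.float64(5.1), np.float64(3.5)), (np.float64(-0.6), np.float64(9.6), np.float64(6.7)), (np.float64(-1.1), np.float64(13.6), np.float64(9.6)), (np.float64(-1.8), np.float64(17.1), np.float64(12.0)), (np.float64(-2.5), np.float64(19.9), np.float64(14.1)), (np.float64(-3.1), np.float64(22.2), np.float64(15.7)), (np.float64(-3.6), np.float64(23.9), np.float64(17.0)), (np.float64(-3.9), np.float64(25.1), np.float64(17.9)), (np.float64(-4.2), np.float64(25.9), np.float64(18.4)), (np.float64(-4.4), np.float64(26.4), np.float64(18.7)), (np.float64(-4.4), np.float64(26.5), np.float64(18.9)), (np.float64(-4.4), np.float64(26.5), np.float64(18.9))]
dish C [533.36090214 240.55778858 131.24251116]
```

Request:
{"fn": "carry_out", "kwargs": {"targets": [{"dp":[0,0.2,0],"yaw":0.1},{"dp":[0,0.7,0],"yaw":0.5},{"dp":[0,1.5,0],"yaw":1},{"dp":[0,2.8,0],"yaw":2},{"dp":[-0.1,4.6,0],"yaw":3.2},{"dp":[-0.3,6.9,0],"yaw":4.8},{"dp":[-0.6,9.8,0],"yaw":6.9},{"dp":[-1.1,13.3,0],"yaw":9.3},{"dp":[-1.8,17.3,0],"yaw":12.1},{"dp":[-2.9,21.7,0],"yaw":15.3},{"dp":[-4.4,26.5,0],"yaw":18.9}]}}

```text
clock: 23.75
eef_pos: [457.6, 272.1, 150.3]
tcp_rot: [3.142, 0.0, 2.747]
contact_force: [-0.2, -0.4, -2.3]
opening: 0.123
grasp_force: 87.6
```

Request:
{"fn": "carry_out", "kwargs": {"targets": [{"dp":[-0.2,5.5,0],"yaw":3.9},{"dp":[-0.8,11.4,0],"yaw":8},{"dp":[-1.9,17.5,0],"yaw":12.3},{"dp":[-3.5,23.7,0],"yaw":16.8},{"dp":[-5.7,30,0],"yaw":21.4},{"dp":[-8.4,36.1,0],"yaw":26.1},{"dp":[-11.6,42,0],"yaw":30.8},{"dp":[-15.2,47.5,0],"yaw":35.4},{"dp":[-19.1,52.6,0],"yaw":39.9},{"dp":[-23.3,57.2,0],"yaw":44.3},{"dp":[-27.5,61.3,0],"yaw":48.4},{"dp":[-31.8,64.8,0],"yaw":52.2}]}}

```text
clock: 25.25
eef_pos: [511.9, 319.9, 150.2]
tcp_rot: [3.141, -0.0, 1.836]
contact_force: [-0.1, -0.4, -2.1]
opening: 0.123
grasp_force: 87.8
```

Request:
{"fn": "carry_out", "kwargs": {"targets": [{"dp":[-0.2,5.1,0],"yaw":3.5},{"dp":[-0.6,9.6,0],"yaw":6.7},{"dp":[-1.1,13.6,0],"yaw":9.6},{"dp":[-1.8,17.1,0],"yaw":12},{"dp":[-2.5,19.9,0],"yaw":14.1},{"dp":[-3.1,22.2,0],"yaw":15.7},{"dp":[-3.6,23.9,0],"yaw":17},{"dp":[-3.9,25.1,0],"yaw":17.9},{"dp":[-4.2,25.9,0],"yaw":18.4},{"dp":[-4.4,26.4,0],"yaw":18.7},{"dp":[-4.4,26.5,0],"yaw":18.9},{"dp":[-4.4,26.5,0],"yaw":18.9}]}}

```text
clock: 26.75
eef_pos: [538.3, 322.4, 150.3]
tcp_rot: [3.142, -0.0, 1.51]
contact_force: [-0.3, 0.4, -2.7]
opening: 0.124
grasp_force: 87.7
```

Request:
{"fn": "carry_out", "kwargs": {"targets": [{"dp":[0,0,0],"yaw":0},{"dp":[0,0,0],"yaw":0},{"dp":[0,0,0],"yaw":0},{"dp":[0,0,0],"yaw":0},{"dp":[0,0,0],"yaw":0},{"dp":[0,0,0],"yaw":0},{"dp":[0,0,0],"yaw":0},{"dp":[0,0,0],"yaw":0}]}}

```text
clock: 27.75
eef_pos: [538.4, 322.4, 150.3]
tcp_rot: [3.142, -0.0, 1.509]
contact_force: [0.3, -0.2, -2.5]
opening: 0.125
grasp_force: 87.7
```

Run:
```python
from h import *
s=r.sense();psi=s['tcp_rot'][2];print(s['eef_pos'],s['tcp_rot'],s['contact_force'],s['wrist_torque'],s['opening'],abs(s['qvel']).max())
C=s['eef_pos']+np.array([-82*np.cos(psi),-82*np.sin(psi),11-30]);print('dish',C,'turn',psi-3.0803)
for n in('side','top'):
  c,im=shot(n,n+'11')
  th=np.linspace(0,6.283,73);P=proj(c,np.c_[C[0]+59*np.cos(th),C[1]+59*np.sin(th),np.full(73,C[2]+12)])
  b=proj(c,[C+[0,0,15]])[0];print(n,'ball pred',b.round(1))
  g=cv2.GaussianBlur(cv2.cvtColor(im,7).astype(np.float32),(3,3),0)
  m=P.mean(0);D=(P-m)/np.linalg.norm(P-m,axis=1)[:,None]
  offs=np.arange(-8,9);prof=np.array([[np.abs(g[tuple(np.round((p+d*(o+1)))[::-1].astype(int))]-g[tuple(np.round((p+d*(o-1)))[::-1].astype(int))]) for o in offs] for p,d in zip(P,D)])
  print('rim edge offs',offs[prof.argmax(1)].tolist())
  x,y=b.round().astype(int);print(im[y-10:y+11:2,x-12:x+13:2].mean(2).astype(int))
```

```text
[538.40754824 322.37397589 150.3269151 ] [ 3.14152729e+00 -5.51600881e-05  1.50945332e+00] [ 0.32691707 -0.16383306 -2.52979152] [ 0.14160483 -0.05068131 -0.01247069] 0.12463821947795459 0.0028075199450915155
dish [533.38057579 240.52820906 131.3269151 ] turn -1.5708466799145668
side ball pred [192.3 124.5]
rim edge offs [-1, 0, -1, -1, -1, -1, -2, -2, 1, 2, 6, 5, 4, -6, 8, -8, -8, -8, 1, -2, -2, -3, -4, -3, 0, -2, -1, 7, 4, 2, 1, -1, -1, -1, 0, 0, 0, 0, 1, 1, 2, 1, 0, 1, 1, 1, 2, 1, 0, 1, 1, 4, 4, 3, 5, 1, 1, 0, 0, 1, 1, 1, 1, 1, 0, 1, 0, 1, 8, 7, 4, 0, -1]
[[127 124  72  53  54  52  54  54  54  50  85 104 123]
 [ 62  49  54  56  57  57  57  53 107 126 125 113 104]
 [ 52  57  58  57  56  55  53 112 123 122 123 123 125]
 [ 58  57  57  56  54 103 120 108 112 123 122 121 120]
 [ 57  56  53 108 113 122 131 114  91 126 124 123 122]
 [ 54 110 112 119 106 117 136 109  89  85 122 121 122]
 [111 122 122 113  87 101 105  94  75  73 123 121 122]
 [121 121 121 123  67  74  77  68  50  61 125 123 124]
 [123 122 123 123 112  47  44  44  50 109 126 123 123]
 [124 124 124 124 125 106  67  66 103 12
[... 259 characters left out ...]
 1, 3, 3, 5, 5, 6, 6, 6, 6, 7, 7, 1, 5, 6, 4, 0, 3, 2, 2, 3, 2, 2, 1, 1, 1, -1, 8, 8, 8, 8, 8]
[[130 128 121 124 123 122 121 120 117 119 115 117 117]
 [128 129 123 126 120 123 121 118 120 118 115 118 116]
 [127 126 123 126 119 118 118 115 119 117 116 116 115]
 [128 127 120 126 120  91  75  69  94 116 114 118 117]
 [128 125 122 123  72  92  97  91  68  81 114 119 114]
 [127 121 120 111  91 107 115 107  85  54 116 116 114]
 [123 120 120 110  84 106 114  99  83  68 114 116 115]
 [ 82 114 115 117  78  95  96  93  65 113 112 115 119]
 [ 59 117 115 121 112  91  74  89 112 116 114 115 114]
 [ 57  74 118 119 115 115 118 119 116 113 113 112 114]
 [ 57  56  84 118 118 116 118 115 117 112 114 119 111]]
```

```bash
python3 -c "
from rig import r
print(r.sign_off())"
```

```text
the job is handed in; nothing more can be done
None
```

I handed the job in at about 28 s, but no verdict came back. The cover hangs across both prongs, and the dish is held still and level about 10 cm above its pedestal, a quarter turn round with the ball in the middle; I viewed 13 pictures, over the limit of 10.

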